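# Feed a locked audiobook case along the fence into the unlocker

## Robot

A 6-joint arm with a two-finger parallel gripper is mounted at the origin on the work surface. World frame = base frame: x ahead of the robot, y to its left, z up, the work surface at z = 0. Lengths are in m, angles in rad, forces in N, time in s.
With the tool pointing down it reaches from about 0.3 to 0.875 m from the base axis. Payload 6.4 kg.
Tool frame: the origin (TCP) lies between the finger pads; the fingertips stand 25 mm ahead of it and the grasp point (between the pads) lies 6 mm ahead of it; z points along the fingers, y is the line along which they close (so a half turn about z gives the same grasp; the last joint's range is limited). The gripper opens to 85 mm and grips with 20 to 120 N. Pads are 22 mm wide; open, the fingers measure 114 mm over their backs; the gripper's body (76 mm by 85 mm) begins 54 mm behind the grasp point. The pads swing forward as they close: fully open they stand 13 mm farther back than shut.
Start: joints at [-1.488, 0.181, 1.607, -0, 1.354, -0.206], TCP at [0.164, -0.551, 0.256] pointing down, gripper open.
Joint ranges: [-2.99, 2.99], [-0.89, 2.07], [0.3, 2.58], [-1.14, 4.28], [0, 2.63], [-3.12, 3.12]. Speed limits (rad/s): [2.57, 2.57, 3.01, 3.14, 3.14, 3.14].

## Interface

Orientations are given as a rotation vector (axis times angle).
In Python, from bench import manip, imaging, ticket gives the robot as it stands. The module is installed in compiled form; this text tells all that it offers.
- The arm moves only by the tool play_rows, never from a script. Its argument "plan" is one flat list of numbers, 4 for each row, row after row: the shift along the world's x, y, z in units of 12 cm (1.0 is 12 cm), then the turn about the world's z in units of 360 degrees (1.0 is 360 degrees). A call has 1 to 5 rows; each row is the pose to reach, as a shift and turn from the pose commanded when the call began, turning the shorter way round; what a row does not reach only later rows make up. A row lasts 1/10 s, in which the tool goes at most 50 mm and 8.59 degrees, less where a joint would pass 70% of its speed; a pose out of reach is approached as far as the arm can. A call with a number of a shift or a turn outside -1 to 1 is refused whole. A call with a gripper value outside its range is refused whole. "fingers" is the opening, from -1 (shut) to 1 (fully open), so that 0 is half open, set as the call begins (left out, the last holds). The fingers move at their own pace and stop on an object; "squeeze" is the grip in N (left out, the last holds). Time passes only in rows, so rows that repeat a pose let the fingers close. It gives the time, the measured TCP pose, the force, the opening and the grip force at its end, in the units of the state.
- manip.read_state(): the state, without advancing time (a new reading comes with each control period).
- imaging.snapshot(name): name is "scene" or "top"; returns the picture (400x640x3 uint8, blue, green, red); there is no depth.
- imaging.camera_info(name): a dict with "camera_matrix" (3x3 intrinsics, pixels), "distortion" ([k1, k2, p1, p2, k3] as OpenCV has them; the pictures are not rectified), "view" (4x4, takes a point from world to camera coordinates). Camera axes: x right, y down, z forward; pixel columns grow to the right and rows downward; lengths in m; the calibration is good to about 2 mm. A picture is of the moment at which its call begins. camera_info takes no time and is no camera call.
- ticket.finish_job(): hands the job in; it is judged then, once.
Trained networks look in the newest picture that a camera, given by its name, has taken for a name from the list of things; names that differ only in an ending like _2 or _b are one class to them, and where a whole thing is asked for, a point or a joint stands for the part that bears it (a point fixed in the world has none). Each returns a list of dicts, best first, with "p" (0 to 1); they miss things now and then, are a little off and sometimes report something else, mostly with a low value. They report only what shows in the picture. A call takes as long as a camera call. They do not tell look-alikes from the thing itself.
- imaging.trace(camera, query): "pixels" (400x640 bool, what is visible of it).
- imaging.place_of(camera, query): "location" ([x, y, z] in m, in world coordinates, good to about 4 mm: a listed point, or the origin of a listed thing).
The state is a dict: "time": time; "qpos": joint angles; "dq": joint speeds; "tau": joint torques, N m; "tcp_pos": TCP position; "tcp_rot": TCP orientation; "wrist_force": force on the tool from outside, world axes, zero at the start; "wrist_torque": the same for the moment, N m; "finger_gap": opening from 0.0 (shut) to 1.0 (fully open); "grip_force": force on a finger pad.
Only numpy, scipy, OpenCV 4.12 (cv2) and the standard library are available. Lean on these libraries where they do the work, as an engineer would, in place of code of your own. Each camera call takes 0.05 s, during which the arm holds its last target. There are 200 camera calls.

## Task

Use the orange push stick to unlock the red audiobook case at the grey unlocking station: first press the case sideways until it lies flush against the aluminium fence, then feed it along the fence, keeping it against the fence, until it butts against the black magnet head. Touch the case only with the stick, never with the gripper, and leave the blue mug where it is. Finish by standing the push stick upright on the table top, clear of the station's board, and letting go.

Things in the scene. Friction and masses are not known exactly. Their poses are not given: they have to be found in the camera images.
- stick_grip (a point): Push stick standing loose on the table on its sole, an orange bar 150 mm long (x) x 28 wide (y) x 20 high; either flat end or side may push. On its middle a pale wooden handle, 50 mm (x) x 20 thick (y), 20 to 92 mm above the underside. 140 g. Point: mid-handle, 62 mm above the underside. Sole roughly along world y. The black stamp with a dark knob about 130 mm away is not part of the job.
- case_center (a point): Red audiobook case, a rigid closed box with a pale paper insert on top, lying loose and flat on the station's board: 120 mm wide (x), 140 long (y), 24 thick (z), about 160 g. Point: its centre, 12 mm above its underside. It starts 28 to 45 mm off the fence, turned up to 8 degrees, its end 100 to 130 mm short of the head.
- station: Fixed. Grey board 12 mm thick, x -210..25, y -290..65 mm. Origin at table height, in the corner of fence face and head face. y: feed direction along the fence; x: square through the fence, away from the robot. Aluminium fence: face x=0, y -290..0, rises 30 mm above the board. Black magnet head: face y=0, x -150..20, 60 deep, rises 55 mm. Case home, flush to both: centre x -60, y -70.
- mug: Blue ceramic mug standing on the table near the robot, left of the work, 78 mm across and 95 mm tall, with a handle; origin at the centre of its underside. Not part of the job: leave it.
There are look-alikes about, which are no part of the job. Of the things that look like the part that bears case_center, the smallest one is meant.

How it is judged:
By the outcome, as a careful person would: the job done as asked, in the order asked, and still so for the second after the job is handed in, with the robot touching nothing.
It also fails if it takes over 56 s, if anything falls off the work surface, if the arm or the gripper's body presses on something with over 40 N, if the wrist force passes 120 N, or if a joint passes its speed limit or range.

## Working session

There is one attempt and no reset: what is moved stays moved. The work goes in short steps, Python scripts to look and compute and a tool call to move; the robot and the scene stay as the last step left them, time stands still between calls to the robot, and variables do not carry over. Pictures are saved under pics/ and viewed, at most 10 in all, crops included, and the job is handed in when it is done.

Besides the shell and the picture viewer there is one more tool, called after "Request:" by a JSON object that holds its "fn" and its "kwargs". play_rows: Moves the arm, as the interface text tells. Its arguments: {"type":"object","properties":{"plan":{"type":"array","items":{"type":"number","minimum":-1,"maximum":1}},"fingers":{"type":"number"},"squeeze":{"type":"number"}},"required":["plan"]}

```bash
mkdir -p pics; python3 - <<'E'
from bench import manip, imaging
import cv2
for c in ["scene","top"]:
    im=imaging.snapshot(c); cv2.imwrite(f"pics/{c}1.png",im)
    for q in ["stick_grip","case_center","station","mug"]:
        print(c,q,[(round(d["p"],2),[round(float(v),4) for v in d["location"]]) for d in imaging.place_of(c,q)])
s=manip.read_state();print(s)
E
```

```text
scene stick_grip [(0.8, [0.5643, -0.3707, 0.0628])]
scene case_center [(0.62, [0.3527, -0.1514, 0.0163]), (0.58, [0.5934, 0.1232, 0.0205]), (0.56, [0.3027, 0.1528, 0.0168])]
scene station [(0.61, [0.6877, 0.2937, 0.0055])]
scene mug [(0.8, [0.3474, 0.3905, 0.0001])]
top stick_grip [(0.69, [0.5555, -0.3658, 0.0645])]
top case_center [(0.97, [0.3574, -0.1481, 0.0207]), (0.81, [0.5932, 0.1191, 0.0269]), (0.59, [0.2997, 0.1569, 0.0182])]
top station [(0.76, [0.6915, 0.2965, -0.0])]
top mug [(0.8, [0.3464, 0.398, -0.0002])]
{'time': 0.5, 'qpos': array([-1.48830141e+00,  1.80841607e-01,  1.60701930e+00,  4.88904071e-05,
        1.35380336e+00, -2.06300469e-01]), 'dq': array([ 1.93080162e-03, -8.44168311e-04,  9.59055006e-05,  1.02635165e-03,
       -1.05821742e-03, -5.17227662e-04]), 'tau': array([ 2.60229717e-05, -4.44438887e+01, -3.51367307e+01, -7.78713388e-05,
        1.81265314e-03,  2.10595454e-05]), 'tcp_pos': array([ 0.16378933, -0.55118354,  0.2562557 ]), 'tcp_rot': array([-3.10883189e+00, -4.52037707e-01, -8.18094523e-05]), 'wrist_force': array([ 0.61384251, -0.21351167,  0.2613386 ]), 'wrist_torque': array([-0.05638781,  0.0102251 , -0.02321337]), 'grip_force': 0.0, 'finger_gap': 0.9981036295388659}
```

View pics/top1.png

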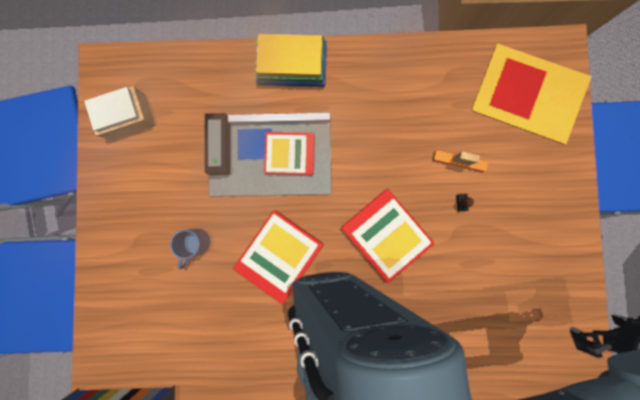

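View pics/scene1.png

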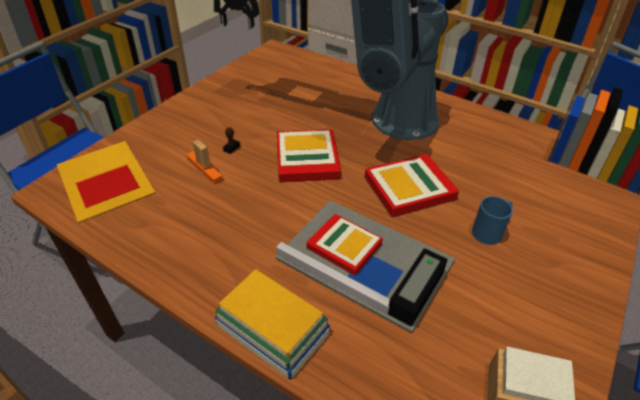

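The top view shows the station board at x 208-331, y 113-195. The case on it is the smallest of three, centred at (289,153), with the head at (216,144) and the fence along row 117. The stick is at (460,161) and the stamp at (464,202). Next I measure the angles.

```bash
cat > h.py <<'E'
from bench import manip, imaging
import cv2, numpy as np
def unproj(c,px,z):
    i=imaging.camera_info(c);V=np.array(i["view"]);R=V[:3,:3];t=V[:3,3]
    u=cv2.undistortPoints(np.array(px,float).reshape(-1,1,2),np.array(i["camera_matrix"]),np.array(i["distortion"])).reshape(-1,2)
    d=np.c_[u,np.ones(len(u))]@R; o=-R.T@t
    return (o+d*((z-o[2])/d[:,2])[:,None])[:,:2]
def rect(c,mask,z):
    ys,xs=np.nonzero(mask); P=unproj(c,np.c_[xs,ys],z)
    r=cv2.minAreaRect((P*1000).astype(np.float32))
    return np.round(r[0],1),np.round(r[1],1),round(r[2],1),np.round(cv2.boxPoints(r)).tolist()
def masks(c,q): return [d for d in imaging.trace(c,q)]
E
python3 - <<'E'
from h import *
im=imaging.snapshot("top")
print("cam",-np.array(imaging.camera_info("top")["view"])[:3,:3].T@np.array(imaging.camera_info("top")["view"])[:3,3])
for q,z in [("stick_grip",.02),("case_center",.036),("station",.012)]:
    for d in masks("top",q):
        m=d["pixels"]; print(q,round(d["p"],2),m.sum(),rect("top",m,z))
hsv=cv2.cvtColor(im,cv2.COLOR_BGR2HSV); 
sub=np.zeros(hsv.shape[:2],bool);sub[140:180,425:495]=1
print("orange",rect("top",sub&(hsv[...,1]>200)&(hsv[...,2]>150)&(hsv[...,0]<20),.02))
print("pale",rect("top",sub&(hsv[...,1]<130)&(hsv[...,2]>150),.092))
z=im[85:215,195:345]; y=im[140:215,425:500]
cv2.imwrite("pics/z1.png",np.hstack([cv2.resize(z,None,fx=4,fy=4,interpolation=cv2.INTER_CUBIC)]))
cv2.imwrite("pics/z2.png",cv2.resize(y,None,fx=6,fy=6,interpolation=cv2.INTER_CUBIC))
E
```

```text
cam [4.12481416e-01 2.56885184e-04 1.11272192e+00]
stick_grip 0.9 655 (array([ 562.6, -365.8]), array([153.5,  42.7]), 74.8, [[522.0, -434.0], [563.0, -445.0], [603.0, -297.0], [562.0, -286.0]])
case_center 0.86 4491 (array([302.6, 157.7]), array([173.6, 205.3]), 54.3, [[169.0, 147.0], [335.0, 27.0], [437.0, 168.0], [270.0, 288.0]])
case_center 0.85 4446 (array([ 353.3, -150.1]), array([202.7, 173.3]), 38.6, [[220.0, -146.0], [328.0, -281.0], [487.0, -155.0], [378.0, -19.0]])
case_center 0.73 2119 (array([592.3, 119.4]), array([144.3, 123.4]), 88.2, [[528.0, 49.0], [652.0, 45.0], [656.0, 190.0], [533.0, 193.0]])
station 0.61 8106 (array([596.4, 189. ]), array([372. , 242.4]), 89.3, [[473.0, 4.0], [715.0, 2.0], [720.0, 374.0], [477.0, 376.0]])Traceback (most recent call last):
  File "<stdin>", line 9, in <module>
  File "h.py", line 9, in rect
    ys,xs=np.nonzero(mask); P=unproj(c,np.c_[xs,ys],z)
                              ~~~~~~^^^^^^^^^^^^^^^^^^
  File "h.py", line 5, in unproj
    u=cv2.undistortPoints(np.array(px,float).reshape(-1,1,2),np.array(i["camera_matrix"]),np.array(i["distortion"])).reshape(-1,2)
      ~~~~~~~~~~~~~~~~~~~^^^^^^^^^^^^^^^^^^^^^^^^^^^^^^^^^^^^^^^^^^^^^^^^^^^^^^^^^^^^^^^^^^^^^^^^^^^^^^^^^^^^^^^^^^^
cv2.error: OpenCV(4.12.0) /io/opencv/modules/calib3d/src/undistort.dispatch.cpp:347: error: (-215:Assertion failed) CV_IS_MAT(_src) && CV_IS_MAT(_dst) && (_src->rows == 1 || _src->cols == 1) && (_dst->rows == 1 || _dst->cols == 1) && _src->cols + _src->rows - 1 == _dst->rows + _dst->cols - 1 && (CV_MAT_TYPE(_src->type) == CV_32FC2 || CV_MAT_TYPE(_src->type) == CV_64FC2) && (CV_MAT_TYPE(_dst->type) == CV_32FC2 || CV_MAT_TYPE(_dst->type) == CV_64FC2) in function 'cvUndistortPointsInternal'
```

```bash
python3 - <<'E'
from h import *
im=imaging.snapshot("top")
hsv=cv2.cvtColor(im,cv2.COLOR_BGR2HSV); print(hsv[156,436:446:3],hsv[158,462:474:3],hsv[166,482:488:2])
z=im[85:215,195:345]; y=im[145:180,425:500]
a=cv2.resize(z,None,fx=4.5,fy=4.5,interpolation=cv2.INTER_CUBIC)[:, :]
cv2.imwrite("pics/z1.png",a); cv2.imwrite("pics/z2.png",cv2.resize(y,None,fx=9,fy=9,interpolation=cv2.INTER_CUBIC))
E
```

```text
[[ 15 177 239]
 [ 15 176 239]
 [ 15 176 239]
 [ 15 177 239]] [[ 16 114 185]
 [ 16 115 224]
 [ 17 110 231]
 [ 17 109 231]] [[ 15 179 239]
 [ 15 179 239]
 [ 14 179 235]]
```

View pics/z1.png

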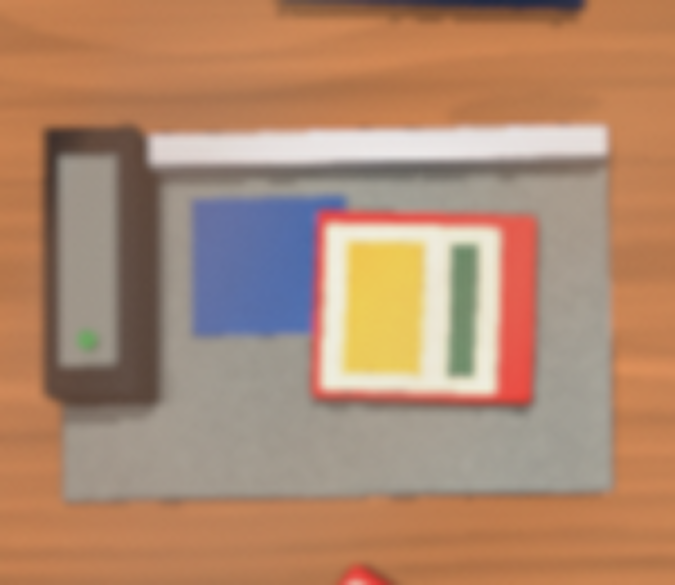

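View pics/z2.png

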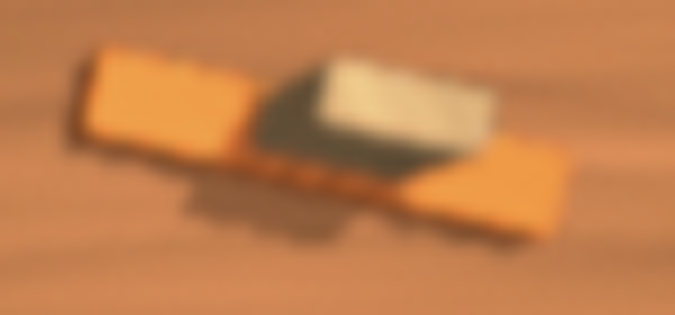

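The zoom shows the case corners at z1 (318,211), (538,216), (534,403) and (312,397). The fence's inner top edge runs from (150,165) to (607,157). The stick's orange top corners in z2 are (103,47), (570,152), (552,240) and (85,133). I'll unproject these points.

```bash
python3 - <<'E'
from h import *
def U(p,s,ox,oy,z):
    p=(np.array(p,float)+.5)/s-.5+[ox,oy]; return (unproj("top",p,z)*1000).round(1)
def ang(a,b): d=b-a; return round(float(np.degrees(np.arctan2(d[1],d[0]))),2)
c=U([(318,211),(538,216),(534,403),(312,397)],4.5,195,85,.036);print("case",c.tolist(),c.mean(0),ang(c[1],c[0]),ang(c[2],c[3]))
b=U([(65,500),(612,491)],4.5,195,85,.012);print("board",b.tolist(),ang(b[1],b[0]))
f=U([(607,157),(150,165),(607,126),(150,134)],4.5,195,85,.042);print("fence",f.tolist(),ang(f[0],f[1]),ang(f[2],f[3]))
f=U([(160,165),(158,402)],4.5,195,85,.067);print("head",f.tolist())
s=U([(103,47),(570,152),(552,240),(85,133)],9,425,145,.02);print("stick",s.tolist(),s.mean(0),ang(s[1],s[0]),ang(s[2],s[3]))
h=U([(325,62),(495,95),(490,150),(320,120)],9,425,145,.092);print("handle",h.tolist(),h.mean(0),ang(h[1],h[0]),ang(h[2],h[3]))
E
```

```text
case [[654.6, 187.5], [647.2, 48.0], [528.4, 53.4], [536.2, 193.3]] [591.6  120.55] 86.96 86.81
board [[476.9, 357.6], [473.0, 6.1]] 89.36
fence [[682.1, 3.3], [685.9, 292.5], [701.9, 2.8], [705.7, 292.2]] 89.25 89.25
head [[679.3, 279.5], [532.2, 282.3]]
stick [[589.9, -297.9], [551.9, -441.5], [524.2, -434.5], [562.6, -291.1]] [ 557.15 -366.25] 75.18 75.01
handle [[571.6, -342.8], [560.2, -391.6], [544.0, -389.3], [554.4, -340.6]] [ 557.55  -366.075] 76.85 77.95
```

Request:
{"fn": "play_rows", "kwargs": {"plan": [0.3,0.14,-0.06,0.015,0.65,0.3,-0.13,0.033,1,0.47,-0.2,0.05,1,0.47,-0.2,0.05], "fingers": 1, "squeeze": 80}}

```text
time: 1.15
tcp_pos: [0.2878, -0.4913, 0.231]
tcp_rot: [-2.994, -0.944, -0.003]
wrist_force: [-0.3, 0.4, 0.7]
finger_gap: 0.999
grip_force: 0.0
```

Request:
{"fn": "play_rows", "kwargs": {"plan": [0.35,0.16,-0.06,0.017,0.7,0.33,-0.13,0.035,1,0.47,-0.2,0.05,1,0.47,-0.2,0.05]}}

```text
time: 1.55
tcp_pos: [0.4066, -0.4358, 0.2071]
tcp_rot: [-2.811, -1.398, -0.002]
wrist_force: [-0.8, -1.0, -1.4]
finger_gap: 1.001
grip_force: 0.0
```

Request:
{"fn": "play_rows", "kwargs": {"plan": [0.35,0.16,-0.06,0.017,0.7,0.33,-0.13,0.035,1,0.47,-0.2,0.05,1,0.47,-0.2,0.05]}}

```text
time: 1.95
tcp_pos: [0.5262, -0.3798, 0.183]
tcp_rot: [-2.559, -1.82, -0.001]
wrist_force: [-0.3, -0.5, -0.1]
finger_gap: 1.0
grip_force: 0.0
```

Request:
{"fn": "play_rows", "kwargs": {"plan": [0.277,0.135,0,0.012,0.277,0.135,-0.3,0.012,0.277,0.135,-0.6,0.012,0.277,0.135,-0.85,0.012,0.277,0.135,-0.97,0.012]}}

```text
time: 2.45
tcp_pos: [0.5545, -0.3658, 0.0647]
tcp_rot: [-2.493, -1.904, 0.002]
wrist_force: [-0.7, 0.9, -0.0]
finger_gap: 0.996
grip_force: 0.0
```

Request:
{"fn": "play_rows", "kwargs": {"plan": [0,0,0,0,0,0,0,0]}}

```text
time: 2.65
tcp_pos: [0.5572, -0.3671, 0.0693]
tcp_rot: [2.495, 1.907, 0.0]
wrist_force: [0.3, -0.1, -0.4]
finger_gap: 1.003
grip_force: 0.0
```

```bash
python3 - <<'E'
from h import *
im=imaging.snapshot("scene")
cv2.imwrite("pics/g1.png",cv2.resize(im[90:230,130:330],None,fx=4,fy=4))
E
```

```text
(no output)
```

View pics/g1.png

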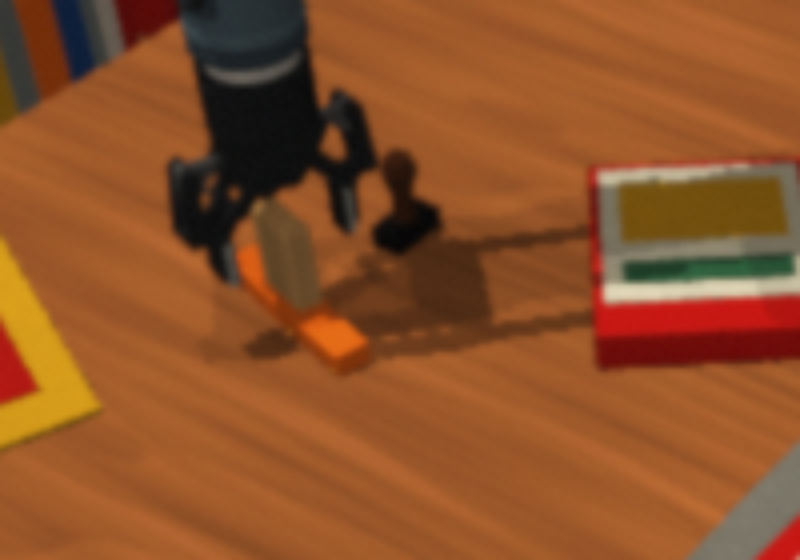

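The fingers straddle the handle, at (225,260) and (345,210) with the handle between them at about (288,255). I'll close, then lift.

Request:
{"fn": "play_rows", "kwargs": {"plan": [0,0,0,0,0,0,0,0,0,0,0,0,0,0,0,0,0,0,0,0], "fingers": -1, "squeeze": 80}}

```text
time: 3.2
tcp_pos: [0.5571, -0.3657, 0.068]
tcp_rot: [2.494, 1.91, 0.0]
wrist_force: [0.1, 0.2, -1.4]
finger_gap: 0.225
grip_force: 78.0
```

Request:
{"fn": "play_rows", "kwargs": {"plan": [0,0,0,0,0,0,0,0,0,0,0,0,0,0,0.15,0,0,0,0.4,0]}}

```text
time: 3.7
tcp_pos: [0.5554, -0.3644, 0.1143]
tcp_rot: [-2.49, -1.906, 0.002]
wrist_force: [0.9, -0.0, -2.4]
finger_gap: 0.227
grip_force: 78.2
```

Request:
{"fn": "play_rows", "kwargs": {"plan": [-0.05,0.3,0.1,0.003,-0.1,0.65,0.1,0.007,-0.12,1,0.1,0.01]}}

```text
time: 4.0
tcp_pos: [0.5424, -0.2453, 0.1297]
tcp_rot: [2.432, 1.985, 0.001]
wrist_force: [0.5, 0.8, -1.9]
finger_gap: 0.222
grip_force: 78.5
```

Request:
{"fn": "play_rows", "kwargs": {"plan": [-0.05,0.35,0,0.003,-0.1,0.7,0,0.007,-0.12,1,0,0.01]}}

```text
time: 4.3
tcp_pos: [0.5276, -0.1238, 0.1289]
tcp_rot: [2.368, 2.064, 0.0]
wrist_force: [0.7, -0.7, -1.0]
finger_gap: 0.224
grip_force: 78.5
```

Request:
{"fn": "play_rows", "kwargs": {"plan": [-0.05,0.35,0,0.003,-0.1,0.7,0,0.007,-0.12,1,0,0.01]}}

```text
time: 4.6
tcp_pos: [0.5132, -0.0039, 0.1289]
tcp_rot: [2.302, 2.137, 0.001]
wrist_force: [0.4, 0.1, -1.6]
finger_gap: 0.222
grip_force: 78.5
```

Request:
{"fn": "play_rows", "kwargs": {"plan": [-0.05,0.35,0,0.003,-0.1,0.7,0,0.007,-0.12,1,0,0.01,-0.12,1.0,0,0.01,-0.12,1.0,0,0.01]}}

```text
time: 5.1
tcp_pos: [0.4996, 0.1148, 0.1288]
tcp_rot: [2.232, 2.209, 0.001]
wrist_force: [-0.5, -0.4, -1.3]
finger_gap: 0.224
grip_force: 78.5
```

```bash
python3 - <<'E'
from h import *
s=manip.read_state();print(s["tcp_pos"],s["tcp_rot"],np.degrees(2*np.arctan2(s["tcp_rot"][1],s["tcp_rot"][0])),s["grip_force"])
im=imaging.snapshot("top")
z=im[85:215,195:345]
cv2.imwrite("pics/z3.png",cv2.resize(z,None,fx=4.5,fy=4.5,interpolation=cv2.INTER_CUBIC))
E
```

```text
[0.49958682 0.11477255 0.12877863] [2.23238704e+00 2.20888788e+00 8.12259027e-04] 89.39369228742564 78.48955750465393
```

View pics/z3.png

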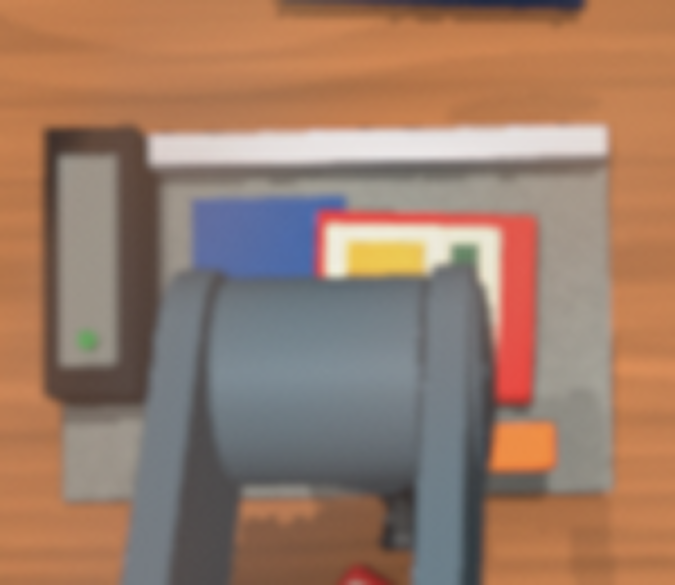

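The top view shows the stick's end (490-555, 422-472) hanging just on the robot side of the case, whose edge is at row 403. I'll lower it and push slowly toward the fence.

Request:
{"fn": "play_rows", "kwargs": {"plan": [0,0,-0.15,0,0,0,-0.3,0,0,0,-0.365,0,0.02,0,-0.365,0,0.06,0,-0.365,0]}}

```text
time: 5.65
tcp_pos: [0.5072, 0.1135, 0.0846]
tcp_rot: [2.237, 2.206, 0.0]
wrist_force: [-0.3, -0.0, -0.3]
finger_gap: 0.227
grip_force: 78.5
```

Request:
{"fn": "play_rows", "kwargs": {"plan": [0.04,0,0,0,0.08,0,0,0,0.12,0,0,0,0.16,0,0,0,0.2,0,0,0]}}

```text
time: 6.15
tcp_pos: [0.5306, 0.1144, 0.0841]
tcp_rot: [-2.235, -2.207, 0.001]
wrist_force: [-3.6, -0.1, 0.0]
finger_gap: 0.223
grip_force: 78.7
```

Request:
{"fn": "play_rows", "kwargs": {"plan": [0.02,0,0,0,0.04,0,0,0,0.06,0,0,0,0.08,0,0,0,0.1,0,0,0]}}

```text
time: 6.65
tcp_pos: [0.5429, 0.1142, 0.084]
tcp_rot: [2.235, 2.207, 0.0]
wrist_force: [-0.8, -0.9, -2.3]
finger_gap: 0.224
grip_force: 78.6
```

Request:
{"fn": "play_rows", "kwargs": {"plan": [0.015,0,0,0,0.03,0,0,0,0.04,0,0,0,0.045,0,0,0,0.05,0,0,0]}}

```text
time: 7.15
tcp_pos: [0.5485, 0.1142, 0.0841]
tcp_rot: [-2.235, -2.207, 0.001]
wrist_force: [-1.7, -0.1, -0.8]
finger_gap: 0.226
grip_force: 78.5
```

Request:
{"fn": "play_rows", "kwargs": {"plan": [0.005,0,0,0,0.01,0,0,0,0.01,0,0,0,0.01,0,0,0]}}

```text
time: 7.55
tcp_pos: [0.55, 0.1142, 0.0841]
tcp_rot: [2.235, 2.207, 0.0]
wrist_force: [-1.1, 0.4, -2.1]
finger_gap: 0.225
grip_force: 78.5
```

Still sliding. I'll go on in 0.6 mm rows and watch the force.

Request:
{"fn": "play_rows", "kwargs": {"plan": [0.005,0,0,0,0.01,0,0,0,0.015,0,0,0]}}

```text
time: 7.85
tcp_pos: [0.5511, 0.1142, 0.0841]
tcp_rot: [-2.235, -2.207, 0.002]
wrist_force: [-5.9, -1.1, 1.8]
finger_gap: 0.223
grip_force: 79.0
```

Request:
{"fn": "play_rows", "kwargs": {"plan": [0.005,0,0,0,0.01,0,0,0,0.015,0,0,0]}}

```text
time: 8.15
tcp_pos: [0.5514, 0.1143, 0.0836]
tcp_rot: [-2.233, -2.205, 0.006]
wrist_force: [-10.2, 0.3, 6.2]
finger_gap: 0.221
grip_force: 79.5
```

The case is pressed to the fence at about 10 N. I'll back off, lift and swing the stick across behind it.

Request:
{"fn": "play_rows", "kwargs": {"plan": [-0.04,0,0,0,-0.12,0,0,0,-0.22,0,0,0,-0.22,0,0.2,0,-0.22,0,0.4,0]}}

```text
time: 8.65
tcp_pos: [0.5259, 0.1142, 0.1319]
tcp_rot: [-2.235, -2.207, 0.001]
wrist_force: [0.1, -0.7, -1.2]
finger_gap: 0.22
grip_force: 78.5
```

Request:
{"fn": "play_rows", "kwargs": {"plan": [0,-0.15,0,-0.023,0,-0.3,0,-0.045,0,-0.5,0,-0.067,0,-0.65,0,-0.088,0,-0.8,0,-0.11]}}

```text
time: 9.15
tcp_pos: [0.527, 0.0174, 0.1323]
tcp_rot: [2.854, 1.311, 0.002]
wrist_force: [0.7, 0.7, -2.0]
finger_gap: 0.221
grip_force: 78.7
```

Request:
{"fn": "play_rows", "kwargs": {"plan": [0,0,0,-0.023,0,0,0,-0.045,0.05,0,0,-0.067,0.1,0,0,-0.088,0.15,0,0,-0.11]}}

```text
time: 9.65
tcp_pos: [0.5453, 0.0182, 0.1323]
tcp_rot: [3.13, 0.267, 0.002]
wrist_force: [-0.7, -0.7, -1.8]
finger_gap: 0.221
grip_force: 78.7
```

Request:
{"fn": "play_rows", "kwargs": {"plan": [0,0,0,-0.02,0,0,0,-0.03,0,0,0,-0.03]}}

```text
time: 9.95
tcp_pos: [0.545, 0.0182, 0.1322]
tcp_rot: [3.141, -0.021, 0.002]
wrist_force: [-0.1, 0.6, -1.5]
finger_gap: 0.224
grip_force: 78.7
```

```bash
python3 - <<'E'
from h import *
s=manip.read_state();print(s["tcp_pos"],np.degrees(2*np.arctan2(s["tcp_rot"][1],s["tcp_rot"][0])),s["grip_force"],s["time"])
im=imaging.snapshot("top"); sc=imaging.snapshot("scene")
a=cv2.resize(im[85:215,195:345],None,fx=4,fy=4,interpolation=cv2.INTER_CUBIC)
cv2.imwrite("pics/z4.png",a)
E
```

```text
[0.5450329  0.01820048 0.1321992 ] -0.7603738637145289 78.68259787559509 9.95
```

View pics/z4.png

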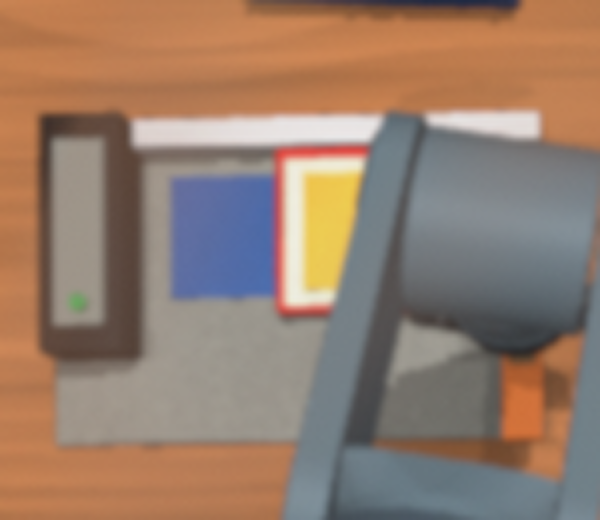

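The case front edge now sits square, with its far corner (278,148) against the fence. The stick is behind it. I'll lower it and feed slowly.

Request:
{"fn": "play_rows", "kwargs": {"plan": [0,0,-0.2,0,0,0,-0.4,0,0,0,-0.4,0,0,0.02,-0.4,0,0,0.06,-0.4,0]}}

```text
time: 10.55
tcp_pos: [0.546, 0.0253, 0.0854]
tcp_rot: [3.141, -0.02, 0.003]
wrist_force: [-0.1, 0.3, -1.2]
finger_gap: 0.22
grip_force: 78.8
```

Request:
{"fn": "play_rows", "kwargs": {"plan": [0,0.03,0,0,0.003,0.06,0,0,0.005,0.09,0,0,0.007,0.12,0,0,0.009,0.15,0,0]}}

```text
time: 11.05
tcp_pos: [0.546, 0.0431, 0.0843]
tcp_rot: [3.14, -0.02, -0.0]
wrist_force: [-0.6, -4.2, 1.5]
finger_gap: 0.224
grip_force: 79.0
```

Request:
{"fn": "play_rows", "kwargs": {"plan": [0.002,0.04,0,0,0.004,0.08,0,0,0.006,0.12,0,0,0.008,0.16,0,0,0.01,0.2,0,0]}}

```text
time: 11.55
tcp_pos: [0.5471, 0.0678, 0.0839]
tcp_rot: [3.141, -0.02, -0.001]
wrist_force: [-2.7, -3.3, -0.6]
finger_gap: 0.223
grip_force: 78.9
```

Request:
{"fn": "play_rows", "kwargs": {"plan": [0.002,0.04,0,0,0.004,0.08,0,0,0.006,0.12,0,0,0.008,0.16,0,0,0.01,0.2,0,0]}}

```text
time: 12.05
tcp_pos: [0.5485, 0.092, 0.084]
tcp_rot: [-3.141, 0.02, -0.0]
wrist_force: [-1.3, -1.6, -1.7]
finger_gap: 0.229
grip_force: 78.7
```

Request:
{"fn": "play_rows", "kwargs": {"plan": [0.002,0.04,0,0,0.004,0.08,0,0,0.006,0.12,0,0,0.008,0.16,0,0,0.01,0.2,0,0]}}

```text
time: 12.55
tcp_pos: [0.5497, 0.1157, 0.0841]
tcp_rot: [3.141, -0.02, -0.0]
wrist_force: [-3.6, -4.9, -0.2]
finger_gap: 0.225
grip_force: 78.9
```

Request:
{"fn": "play_rows", "kwargs": {"plan": [0.002,0.04,0,0,0.004,0.07,0,0,0.006,0.1,0,0,0.008,0.13,0,0,0.008,0.15,0,0]}}

```text
time: 13.05
tcp_pos: [0.5508, 0.1339, 0.0841]
tcp_rot: [-3.141, 0.02, -0.001]
wrist_force: [-1.4, -2.6, -1.1]
finger_gap: 0.229
grip_force: 78.7
```

Request:
{"fn": "play_rows", "kwargs": {"plan": [0,0.01,0,0,0,0.02,0,0,0,0.03,0,0]}}

```text
time: 13.35
tcp_pos: [0.5508, 0.1371, 0.0841]
tcp_rot: [-3.141, 0.02, -0.0]
wrist_force: [-1.8, -2.1, -1.2]
finger_gap: 0.223
grip_force: 78.8
```

Request:
{"fn": "play_rows", "kwargs": {"plan": [0,0.005,0,0,0,0.01,0,0,0,0.015,0,0]}}

```text
time: 13.65
tcp_pos: [0.5507, 0.1388, 0.0841]
tcp_rot: [3.142, -0.02, 0.0]
wrist_force: [-1.6, -1.8, -1.2]
finger_gap: 0.222
grip_force: 78.8
```

Request:
{"fn": "play_rows", "kwargs": {"plan": [0,0.006,0,0,0,0.012,0,0,0,0.018,0,0]}}

```text
time: 13.95
tcp_pos: [0.5507, 0.1402, 0.0841]
tcp_rot: [3.14, -0.02, -0.0]
wrist_force: [-2.5, -7.1, -0.0]
finger_gap: 0.222
grip_force: 78.9
```

Request:
{"fn": "play_rows", "kwargs": {"plan": [0,0.005,0,0,0,0.01,0,0,0,0.015,0,0]}}

```text
time: 14.25
tcp_pos: [0.5507, 0.1405, 0.0842]
tcp_rot: [3.137, -0.02, -0.001]
wrist_force: [-2.4, -14.7, 0.9]
finger_gap: 0.223
grip_force: 79.2
```

Butted at about 15 N. I'll back off, lift, and move clear to check.

Request:
{"fn": "play_rows", "kwargs": {"plan": [0,-0.04,0,0,0,-0.15,0,0,0,-0.3,0,0,0,-0.3,0.2,0,0,-0.3,0.4,0]}}

```text
time: 14.75
tcp_pos: [0.5502, 0.106, 0.132]
tcp_rot: [-3.141, 0.022, 0.002]
wrist_force: [-0.2, -0.6, -0.3]
finger_gap: 0.224
grip_force: 79.1
```

Request:
{"fn": "play_rows", "kwargs": {"plan": [0,-0.3,0,0,0,-0.65,0,0,0,-0.95,0,0]}}

```text
time: 15.05
tcp_pos: [0.5511, -0.0089, 0.1328]
tcp_rot: [-3.142, 0.019, -0.003]
wrist_force: [0.2, 0.9, -1.8]
finger_gap: 0.222
grip_force: 79.2
```

Request:
{"fn": "play_rows", "kwargs": {"plan": [0,-0.3,0,0,0,-0.65,0,0,0,-0.95,0,0]}}

```text
time: 15.35
tcp_pos: [0.5508, -0.1235, 0.1325]
tcp_rot: [3.141, -0.021, 0.003]
wrist_force: [0.9, -0.6, -1.5]
finger_gap: 0.222
grip_force: 79.2
```

Request:
{"fn": "play_rows", "kwargs": {"plan": [0,-0.3,0,0,0,-0.65,0,0,0,-0.95,0,0,0,-0.95,0,0,0,-0.95,0,0]}}

```text
time: 15.85
tcp_pos: [0.5504, -0.2362, 0.132]
tcp_rot: [-3.141, 0.024, -0.001]
wrist_force: [0.2, 0.9, -1.3]
finger_gap: 0.229
grip_force: 79.3
```

```bash
python3 - <<'E'
from h import *
im=imaging.snapshot("top"); sc=imaging.snapshot("scene")
a=cv2.resize(im[90:220,195:345],None,fx=3,fy=3,interpolation=cv2.INTER_CUBIC)
b=cv2.resize(sc[190:330,270:460],None,fx=2.7,fy=2.7,interpolation=cv2.INTER_CUBIC)[:, :350]
c=cv2.resize(sc[90:230,160:376],None,fx=1.62,fy=1.62,interpolation=cv2.INTER_CUBIC)
b=b[:a.shape[0]]; 
if b.shape[0]<a.shape[0]: b=np.pad(b,((0,a.shape[0]-b.shape[0]),(0,0),(0,0)))
cv2.imwrite("pics/z5.png",np.hstack([a,b]))
for d in imaging.place_of("top","case_center"): print(d["p"],d["location"])
E
```

```text
0.96 [0.3012, 0.1546, 0.0183]
0.86 [0.6224, 0.2229, 0.0261]
0.56 [0.3559, -0.1484, 0.0172]
0.47 [0.5479, -0.2355, 0.1254]
```

View pics/z5.png

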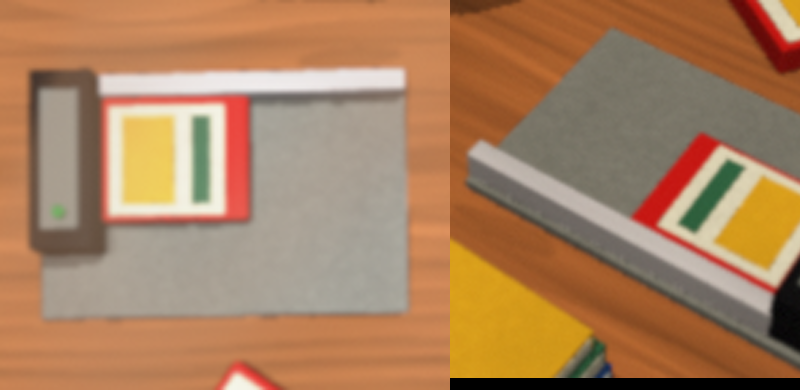

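The case sits flush to the fence (row 97) and butted against the head (column 103). It is centred at (0.622, 0.223), which matches home. Now I'll set the stick down.

Request:
{"fn": "play_rows", "kwargs": {"plan": [0,0,-0.15,0,0,0,-0.3,0,0,0,-0.42,0,0,0,-0.48,0,0,0,-0.51,0]}}

```text
time: 16.5
tcp_pos: [0.5504, -0.2344, 0.0701]
tcp_rot: [-3.141, 0.019, 0.002]
wrist_force: [-0.6, -0.5, -1.6]
finger_gap: 0.229
grip_force: 79.4
```

Request:
{"fn": "play_rows", "kwargs": {"plan": [0,0,-0.008,0,0,0,-0.016,0,0,0,-0.02,0]}}

```text
time: 16.8
tcp_pos: [0.5511, -0.2356, 0.0692]
tcp_rot: [3.141, -0.02, 0.002]
wrist_force: [-0.1, 0.0, -1.8]
finger_gap: 0.224
grip_force: 79.4
```

Request:
{"fn": "play_rows", "kwargs": {"plan": [0,0,-0.003,0,0,0,-0.006,0,0,0,-0.006,0]}}

```text
time: 17.1
tcp_pos: [0.5508, -0.2354, 0.068]
tcp_rot: [3.141, -0.02, 0.001]
wrist_force: [-0.0, 0.5, -1.5]
finger_gap: 0.222
grip_force: 79.4
```

Request:
{"fn": "play_rows", "kwargs": {"plan": [0,0,-0.004,0,0,0,-0.008,0,0,0,-0.008,0]}}

```text
time: 17.4
tcp_pos: [0.5508, -0.2354, 0.0679]
tcp_rot: [3.141, -0.02, 0.0]
wrist_force: [-3.6, 1.7, 6.8]
finger_gap: 0.223
grip_force: 80.7
```

Request:
{"fn": "play_rows", "kwargs": {"plan": [0,0,-0.004,0,0,0,-0.008,0,0,0,-0.008,0]}}

```text
time: 17.7
tcp_pos: [0.5509, -0.2355, 0.0679]
tcp_rot: [3.141, -0.02, 0.0]
wrist_force: [-6.4, 2.3, 14.6]
finger_gap: 0.227
grip_force: 81.7
```

On the table. I'll ease off slightly, open, and rise.

Request:
{"fn": "play_rows", "kwargs": {"plan": [0,0,0.01,0,0,0,0.01,0]}}

```text
time: 17.9
tcp_pos: [0.5509, -0.2355, 0.0679]
tcp_rot: [3.141, -0.02, 0.001]
wrist_force: [-3.2, 0.5, 7.2]
finger_gap: 0.222
grip_force: 80.5
```

Request:
{"fn": "play_rows", "kwargs": {"plan": [0,0,0,0,0,0,0,0,0,0,0,0,0,0,0,0,0,0,0,0], "fingers": 1}}

```text
time: 18.4
tcp_pos: [0.5506, -0.2352, 0.0669]
tcp_rot: [-3.141, 0.02, 0.0]
wrist_force: [0.3, -0.3, 0.3]
finger_gap: 0.997
grip_force: 0.0
```

Request:
{"fn": "play_rows", "kwargs": {"plan": [0,0,0,0,0,0,0.1,0,0,0,0.3,0,0,0,0.6,0,0,0,0.9,0]}}

```text
time: 18.9
tcp_pos: [0.5504, -0.235, 0.1767]
tcp_rot: [-3.141, 0.02, 0.001]
wrist_force: [0.6, -0.1, -1.3]
finger_gap: 0.998
grip_force: 0.0
```

Request:
{"fn": "play_rows", "kwargs": {"plan": [-0.2,-0.2,0.1,0,-0.5,-0.5,0.2,0,-0.9,-0.8,0.3,0,-0.9,-0.8,0.3,0,-0.9,-0.8,0.3,0]}}

```text
time: 19.4
tcp_pos: [0.4417, -0.3329, 0.2126]
tcp_rot: [3.14, -0.025, 0.002]
wrist_force: [-0.4, -0.2, -0.1]
finger_gap: 1.001
grip_force: 0.0
```

```bash
python3 - <<'E'
from h import *
im=imaging.snapshot("top"); sc=imaging.snapshot("scene")
a=cv2.resize(im[90:240,195:495],None,fx=2.6,fy=2.6); b=cv2.resize(sc[120:240,140:440],None,fx=1.5,fy=1.5)
b=np.pad(b,((0,0),(0,a.shape[1]-b.shape[1]),(0,0)))
cv2.imwrite("pics/z6.png",np.vstack([a,b]))
for q in ["stick_grip","mug"]: print([(d["p"],d["location"]) for d in imaging.place_of("top",q)])
E
```

```text
[(0.73, [0.548, -0.2314, 0.0652])]
[(0.89, [0.3485, 0.3994, 0.0021])]
```

View pics/z6.png

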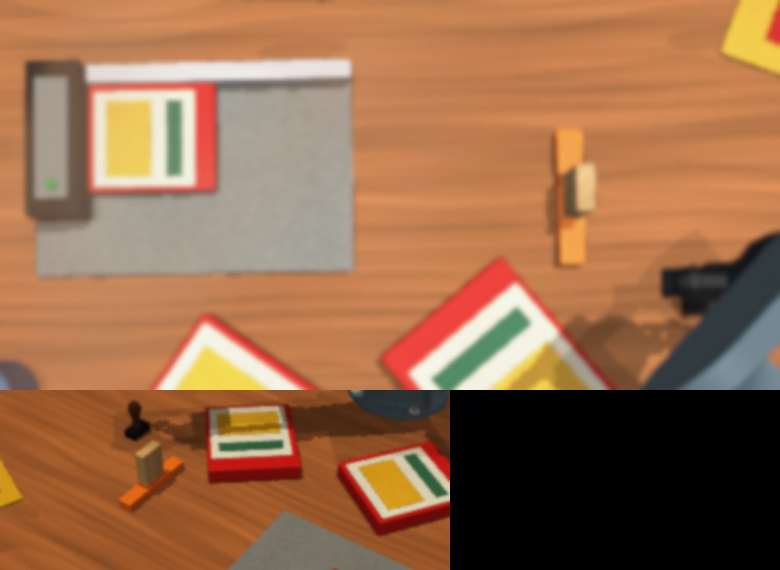

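The stick stands upright at (570,197), clear of the board. The case is home, the mug has not moved, and the gripper is clear.

```bash
python3 -c "
from bench import ticket
print(ticket.finish_job())"
```

```text
the job is handed in; nothing more can be done
None
```

The job is handed in: the red case lies flush against the fence and butted to the magnet head, the push stick stands upright on the table clear of the board, and the mug is where it was.

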